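Power down the load rack and clear it

TASK

Power down the supply and clear the hook rack: first turn the red winged isolator fully to off, then turn the black winged discharge switch fully to discharge, without pushing hard on the clear cover between them. Only then lift every load module off its hook and set it inside the black tray. When the rack is empty, turn the discharge switch fully back to open, leaving the isolator off, and do not knock over the mug or the radio.

Things in the scene. Friction and masses are not known exactly. Their poses are not given: they have to be found in the camera images.
- isolator (a joint): Main isolator of the grey supply box: a RED winged knob on a yellow disc, turning about a vertical axis on top of the box. Angle in rad: 0 = on (wings along the box's x axis), it grows clockwise seen from above, 1.57 = off against a stop (wings along the box's y axis, across). Starts near 0. Stays where it is left; needs about 0.07 N m.
- discharge (a joint): Discharge switch of the same box: a BLACK winged knob on a green disc, made like the isolator. 0 = open (wings along the box's x axis), grows clockwise seen from above, 1.57 = discharging, against a stop (wings across). Starts near 0. Needs about 0.07 N m.
- isolator_grip (a point): On the isolator's turning axis, 98 mm above the table and 28 mm above the box top: the height to grip. This frame turns with the knob; its x axis runs along the wings. The wings form one straight upright bar 76 mm long, 14 mm thick, from 10 to 44 mm above the box top. Grip it across the middle; fingers opened wide strike the cover.
- discharge_grip (a point): The same point on the discharge switch's axis, the same shape; its x axis runs along the wings.
- box: Fixed grey supply box 130 (x) x 270 (y) x 70 mm high; origin at the centre of its underside. Isolator axis at y = +70 mm, discharge axis at y = -70 mm (x = 0), in its frame.
- cover: Fixed clear terminal cover on the box top midway between the two knobs, 100 (x) x 36 (y) x 34 mm high, origin at the centre of its underside, 70 mm above the table. Its sides stand 52 mm from each knob's axis, so 14 mm from the sweeping wing tips. It is delicate: pushes over 15 N break it.
- rack: Fixed aluminium rack: two posts 400 mm apart in y and a crossbar, top 198 mm above the table; origin on the table under the crossbar's front face. Four hooks (8 mm rods, tops at 190 mm) stick out to the rack's -x at y = -150, -50, 50, 150 mm, each ending 86 mm out in an upturned tip, 8 mm above the rod's top. A load hangs 60 mm out, bail over the rod, its x, y axes along the rack's.
- tray: Loose black storage tray 160 (x) x 300 (y) x 40 mm high, walls and floor 5 mm, 1.5 kg, open at the top, in front of the rack; origin at the centre of its underside.
- load1: The blue load module (None if absent): a box 38 (x) x 50 (y) x 80 mm high, 0.2 to 0.4 kg, with a steel bail on top (two straps 12 x 5 mm flush with its y sides; opening 35 mm high; crosspiece underside 115, top 121 mm above the origin). Origin at the centre of its underside, z up. Grip it across y (50 mm), 20 to 105 mm up. Hangs on any hook, underside 75 mm above the table.
- load1_mid (a point): Centre of the blue load module's box, 40 mm above its origin (None if absent). The module comes off its hook when lifted 8 to 27 mm and then drawn 40 mm or more to the rack's -x. It stands by itself when set down; standing or lying in the tray is fine.
- load2: The orange load module (None if absent): a box 38 (x) x 50 (y) x 80 mm high, 0.2 to 0.4 kg, with a steel bail on top (two straps 12 x 5 mm flush with its y sides; opening 35 mm high; crosspiece underside 115, top 121 mm above the origin). Origin at the centre of its underside, z up. Grip it across y (50 mm), 20 to 105 mm up. Hangs on any hook, underside 75 mm above the table.
- load2_mid (a point): Centre of the orange load module's box, 40 mm above its origin (None if absent). The module comes off its hook when lifted 8 to 27 mm and then drawn 40 mm or more to the rack's -x. It stands by itself when set down; standing or lying in the tray is fine.
- load3: The green load module (None if absent): a box 38 (x) x 50 (y) x 80 mm high, 0.2 to 0.4 kg, with a steel bail on top (two straps 12 x 5 mm flush with its y sides; opening 35 mm high; crosspiece underside 115, top 121 mm above the origin). Origin at the centre of its underside, z up. Grip it across y (50 mm), 20 to 105 mm up. Hangs on any hook, underside 75 mm above the table.
- load3_mid (a point): Centre of the green load module's box, 40 mm above its origin (None if absent). The module comes off its hook when lifted 8 to 27 mm and then drawn 40 mm or more to the rack's -x. It stands by itself when set down; standing or lying in the tray is fine.
- load4: The grey load module (None if absent): a box 38 (x) x 50 (y) x 80 mm high, 0.2 to 0.4 kg, with a steel bail on top (two straps 12 x 5 mm flush with its y sides; opening 35 mm high; crosspiece underside 115, top 121 mm above the origin). Origin at the centre of its underside, z up. Grip it across y (50 mm), 20 to 105 mm up. Hangs on any hook, underside 75 mm above the table.
- load4_mid (a point): Centre of the grey load module's box, 40 mm above its origin (None if absent). The module comes off its hook when lifted 8 to 27 mm and then drawn 40 mm or more to the rack's -x. It stands by itself when set down; standing or lying in the tray is fine.
- mug: Bystander: white mug, 95 mm high, handle at its +y; origin at the centre of its underside. Leave standing.
- radio: Bystander: black handheld radio standing upright, 58 (y) x 36 (x) mm, 115 mm high, 225 mm with its aerial; origin at the centre of its underside. Leave standing.

How it is judged:
By the outcome, as a careful person would: the job done as asked, in the order asked, and still so for the second after the job is handed in, with the robot touching nothing.
Of load1, load2, load3, load4 only 2 to 4 are there at a start; the rules pass over those that are not, and their reading is None.
At some moment in a run one of tray may be knocked a few centimetres aside while the robot is not near it.
Once in a run the grip may slacken for a moment while it holds something.
It also fails if it takes over 210 s, if anything falls off the work surface, if the arm or the gripper's body presses on something with over 40 N, if the wrist force passes 120 N, or if a joint passes its speed limit or range.

ROBOT

A 7-joint arm with a two-finger parallel gripper is mounted at the origin on the work surface. World frame = base frame: x ahead of the robot, y to its left, z up, the work surface at z = 0. Lengths are in m, angles in rad, forces in N, time in s.
With the tool pointing down it reaches from about 0.4 to 0.85 m from the base axis. Payload 4.5 kg.
Tool frame: the origin (TCP) lies at the very end of the fingers, on their centre line; the grasp point (between the pads) lies 19 mm behind it; z points along the fingers, y is the line along which they close (so a half turn about z gives the same grasp; the last joint's range is limited). The gripper opens to 88 mm and grips with 3 to 60 N. Pads are 18 mm wide; open, the fingers measure 123 mm over their backs; the gripper's body (75 mm by 187 mm) begins 45 mm behind the grasp point.
Start: joints at [-1.13, 0.689, -0.195, 1.565, 0.157, 0.902, -0.215], TCP at [0.247, 0.574, 0.239] pointing down, gripper open.
Joint ranges: [-3.01, 3.01], [-0.46, 2.08], [-1.47, 1.51], [0.13, 2.56], [-1, 4.14], [0.04, 2.09], [-2.66, 2.66]. Speed limits (rad/s): [2.57, 2.57, 3.14, 3.14, 3.14, 3.14, 3.14].

INTERFACE

Orientations are given as a unit quaternion [x, y, z, w].
In Python, from plant import r gives the robot as it stands. The module is installed in compiled form; this text tells all that it offers.
- The arm moves only by the tool step_arm, never from a script. Its argument "increments" is a list of rows, each a list of 2 entries, a list of its own where there are three numbers: the shift along the world's x, y, z in cm, then the turn, a rotation vector about the world's x, y, z in degrees. A call has exactly 10 rows; each row shifts and turns the commanded pose from where the row before left it; what a row does not reach is not made up. A row lasts 1/10 s, in which the tool goes at most 50 mm and 8.59 degrees, less where a joint would pass 70% of its speed; a pose out of reach is approached as far as the arm can. A call is refused whole if a number of a shift passes 5 or a number of a turn 8.59, either way. A call with a gripper value outside its range is refused whole. "fingers" is the opening, from 0 (shut) to 1 (fully open), set as the call begins (left out, the last holds). The fingers move at their own pace and stop on an object; "grip_force" is the grip in N (left out, the last holds). Time passes only in rows, so rows that do not move let the fingers close, or fill a call up. It gives the time, the measured TCP pose, the force, the opening and the grip force at its end, in the units of the state.
- r.get_state(): the state, without advancing time (a new reading comes with each control period).
- r.snapshot(name): name is "side" or "top" or "wrist"; returns (picture, depth): 384x512x3 uint8, red, green, blue; 384x512 float32, m along the optical axis (not along the pixel's ray), 0 where there is no reading.
- r.calibration(name): a dict with "fov_y" (degrees; the focal length in pixels is half the picture's height over the tangent of half this angle, whatever the lens; pixels are square), "cx", "cy" (the principal point, pixels), "k1" (the pictures are not rectified: a ray, as slopes to the right and down, at radius r is drawn at 1 + k1 r^2 times it, then the intrinsics apply), "R" (3x3) and "t" (3): a world point X has camera coordinates R X + t. Camera axes: x right, y down, z forward; pixel columns grow to the right and rows downward; lengths in m; the calibration is good to about 2 mm. A picture is of the moment at which its call begins: read the wrist's pose just before it. calibration takes no time and is no camera call; for the wrist camera it gives the pose at the moment of the call.
- r.finish_job(): hands the job in; it is judged then, once.
The state is a dict: "clock": time; "q": joint angles; "qd": joint speeds; "joint_torque": joint torques, N m; "tool_pos": TCP position; "eef_rot": TCP orientation; "contact_force": force on the tool from outside, world axes, zero at the start; "moment": the same for the moment, N m; "opening": opening from 0.0 (shut) to 1.0 (fully open); "finger_force": force on a finger pad.
Only numpy, scipy, OpenCV 4.12 (cv2) and the standard library are available. Lean on these libraries where they do the work, as an engineer would, in place of code of your own. Each camera call takes 0.05 s, during which the arm holds its last target. There are 200 camera calls.

## Working session

There is one attempt and no reset: what is moved stays moved. The work goes in short steps, Python scripts to look and compute and a tool call to move; the robot and the scene stay as the last step left them, time stands still between calls to the robot, and variables do not carry over. Pictures are saved under pics/ and viewed, at most 14 in all, crops included, and the job is handed in when it is done.

Besides the shell and the picture viewer there is one more tool, called after "Call:" by a JSON object that holds its "fn" and its "kwargs", one argument or row to a line. step_arm: Moves the arm, as the interface text tells. Its arguments: {"type":"object","properties":{"increments":{"type":"array","items":{"type":"array"}},"fingers":{"type":"number"},"grip_force":{"type":"number"}},"required":["increments"]}

```bash
mkdir -p pics; cat > h.py <<'E'
import numpy as np, cv2
from plant import r
def shot(n):
    c=r.calibration(n); im,d=r.snapshot(n); return c,im,d
def cloud(c,d):
    f=192/np.tan(np.radians(c['fov_y'])/2)
    K=np.array([[f,0,c['cx']],[0,f,c['cy']],[0,0,1.]])
    v,u=np.mgrid[:384,:512]
    p=cv2.undistortPoints(np.stack([u,v],-1).reshape(-1,1,2).astype(float),K,np.array([c['k1'],0,0,0.])).reshape(384,512,2)
    P=np.dstack([p*d[...,None],d])
    W=(P-np.array(c['t']))@np.array(c['R'])
    W[d<=0]=np.nan
    return W
E
python3 - <<'E'
from h import *
for n in ['top','side']:
    c,im,d=shot(n); W=cloud(c,d); np.save(n,W); np.save(n+'im',im)
    cv2.imwrite(f'pics/{n}0.png',im[...,::-1])
    print(n,-np.array(c['R']).T@c['t'],c['fov_y'],np.isfinite(W[...,0]).mean())
print(r.get_state())
E
```

```text
top [ 0.40587257 -0.04578953  1.09434159] 53.47923935898104 0.9959360758463541
side [ 0.13731582 -0.71981761  0.79989344] 54.08906570992654 0.9960835774739584
{'clock': 0.1, 'q': array([-1.13021063,  0.68988196, -0.19450452,  1.56624314,  0.15733297,
        0.90248124, -0.21507807]), 'qd': array([ 2.67610811e-04, -4.59684720e-04,  2.92933056e-04, -2.84935745e-03,
       -1.13639162e-03,  2.86426891e-05,  1.75214128e-04]), 'joint_torque': array([-3.08410556e-03, -5.28500569e+01, -1.27181388e+00, -1.53839153e+01,
       -5.26594219e-02,  2.01462208e-03,  2.19102594e-05]), 'tool_pos': array([0.24711961, 0.57345895, 0.23800034]), 'eef_rot': array([ 2.01940903e-01,  9.79397373e-01, -8.05669103e-04, -8.79334240e-05]), 'contact_force': array([-0.51398889,  0.11380798, -0.20980879]), 'moment': array([-0.00770699, -0.00017309,  0.01810685]), 'finger_force': 0.0, 'opening': 0.9982708323288184}
```

View pics/top0.png

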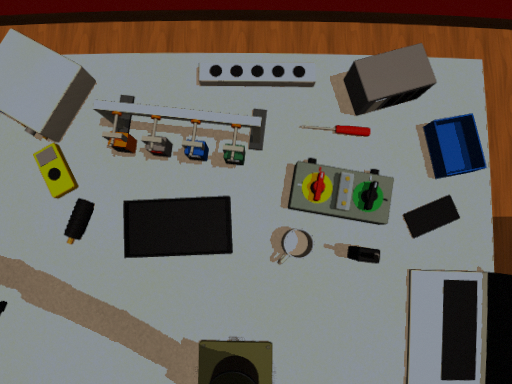

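View pics/side0.png

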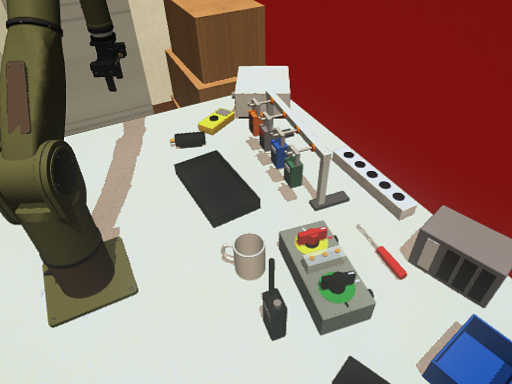

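The top view shows the loads at (122,142) orange, (157,145) grey, (196,149) blue and (234,152) green. The tray is at (178,226), the box at (342,192) with the red knob at (317,186) and the black knob at (369,196). The mug is at (295,242), and the radio stands near (365,254). Next I'll measure them.

```bash
cat > meas.py <<'E'
from h import *
def rect(P):
    (c,s,a)=cv2.minAreaRect((P[:,:2]*1000).astype(np.float32)); return np.round(c,1),np.round(s,1),round(a,2)
def reg(W,m,u0,u1,v0,v1,z0,z1):
    k=np.zeros(m.shape,bool); k[v0:v1,u0:u1]=1
    return W[k&m&(W[...,2]>z0)&(W[...,2]<z1)]
def hsv(im): return cv2.cvtColor(im,cv2.COLOR_RGB2HSV)
E
python3 - <<'E'
from meas import *
W=np.load('top.npy');im=np.load('topim.npy');H=hsv(im);T=np.ones((384,512),bool)
print('table z',np.nanmedian(W[290:300,300:380,2]))
print('box',rect(reg(W,T,280,400,150,230,.062,.078)), np.median(reg(W,T,280,400,150,230,.06,.08)[:,2]))
for n,(a,b) in {'red':(300,334),'blk':(353,386)}.items():
    P=reg(W,T,a,b,165,215,.104,.125); print(n,rect(P),len(P),P.mean(0))
print('cover', [ (len(x),rect(x)) for x in [reg(W,T,334,355,165,215,.09,.12)]])
P=reg(W,T,115,240,190,265,.03,.05);print('tray',rect(P),np.median(P[:,2]))
P=reg(W,T,90,270,95,130,.185,.21);print('bar',rect(P),np.median(P[:,2]))
for n,(a,b) in dict(orange=(100,140),grey=(141,175),blue=(178,212),green=(217,250)).items():
    P=reg(W,T,a,b,118,175,.145,.162);print(n,'boxtop',rect(P) if len(P) else 0,len(P))
    P=reg(W,T,a,b,118,175,.18,.215);print(n,'bail/hook',rect(P),len(P),P[:,2].max())
P=reg(W,T,265,320,220,265,.08,.11);print('mug',rect(P))
P=reg(W,T,320,400,235,270,.09,.25);print('radio',rect(P),P[:,2].max())
S=np.load('side.npy');print('side: box',rect(S[230:330,270:380][(abs(S[230:330,270:380,2]-.07)<.008)]))
x=S[140:340,240:300].reshape(-1,3);
P=S[255:345,255:295].reshape(-1,3);P=P[(P[:,2]>.1)&(P[:,2]<.24)];print('radio side',P.mean(0),rect(P))
E
python3 - <<'E'
import cv2
a=cv2.imread('pics/top0.png');b=cv2.imread('pics/side0.png')
import numpy as np
cv2.imwrite('pics/crop0.png',np.vstack([cv2.resize(a[90:215,90:400],(800,322),interpolation=2),cv2.resize(b[80:190,225:405],(450,275),interpolation=2)]) if 0 else np.vstack([cv2.resize(a[90:180,90:290],(800,300)),np.hstack([cv2.resize(b[90:190,240:365],(400,300)),cv2.resize(b[215:335,270:385],(400,300))])]))
E
```

```text
table z 0.00036967780080631444
box (array([ 519.2, -284.7]), array([269.4, 128.4]), 80.63) 0.07074229352290551
red (array([ 530.5, -217.4]), array([71. , 29.5]), 0.7) 206 [ 0.53066381 -0.2160116   0.11265307]
blk (array([ 524.5, -346.3]), array([97.2, 53.8]), 23.05) 218 [ 0.50841039 -0.3522047   0.11233681]
cover [(532, (array([ 519. , -283.9]), array([37.6, 97.4]), 81.07))]
tray (array([421.5, 167.5]), array([161.4, 300.7]), 3.54) 0.03967639200062341
bar (array([674.5, 148.7]), array([418.6,  68.7]), 84.18) 0.19815158788390164
orange boxtop (array([639.7, 303.7]), array([50.7, 40. ]), 80.81) 177
orange bail/hook (array([648. , 301.1]), array([50.9, 55.9]), 40.84) 192 0.2004141205783141
grey boxtop (array([628.5, 204. ]), array([49.5, 39.6]), 81.97) 179
grey bail/hook (array([649.6, 196.5]), array([51.6, 99.7]), 65.64) 223 0.19964473878421743
blue boxtop (array([617.9, 104.8]), array([49.8, 40.2]), 80.6) 167
blue bail/hook (array([636.6, 103. ]), array([84.9, 92.8]), 88.29) 357 0.20418816265236667
green boxtop (array([608. ,   5.4]), array([48.9, 37.4]), 84.35) 161
green bail/hook (array([632.2,   6.3]), array([101.8,  78.6]), 0.58) 472 0.20258417949712637
mug (array([ 379.5, -164.6]), array([81.5, 79.8]), 0.38)
radio (array([ 352.1, -341.5]), array([58.1, 37.8]), 82.45) 0.2270503605648382
side: box (array([ 489.6, -284.6]), array([266.3, 235.2]), 68.99)
radio side [ 0.3530475  -0.3421341   0.13561654] (array([ 354. , -342.9]), array([57.9, 37.2]), 83.88)
```

View pics/crop0.png

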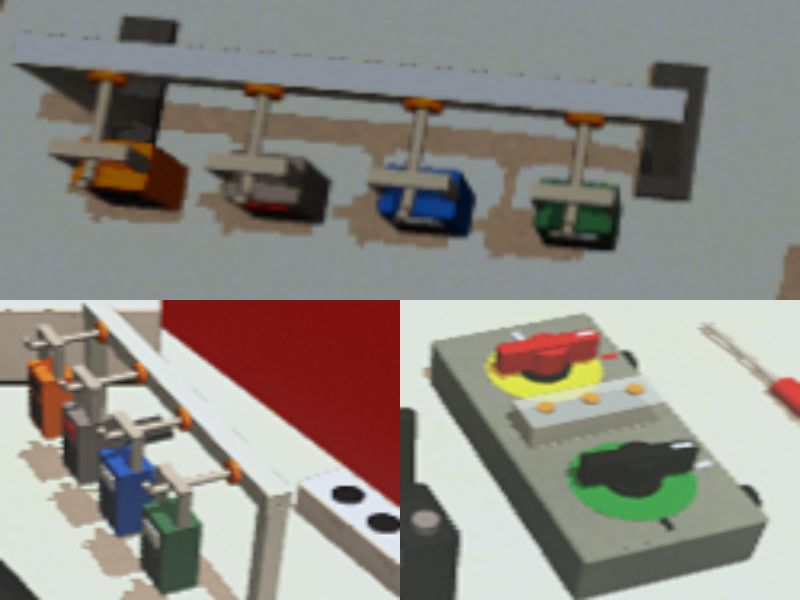

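Call:
{"fn": "step_arm", "kwargs": {
  "increments": [
    [[1.4,-3.95,0.8],[0,0,0.7]],
    [[1.4,-3.95,0.8],[0,0,0.7]],
    [[1.4,-3.95,0.8],[0,0,0.7]],
    [[1.4,-3.95,0.8],[0,0,0.7]],
    [[1.4,-3.95,0.8],[0,0,0.7]],
    [[1.4,-3.95,0.8],[0,0,0.7]],
    [[1.4,-3.95,0.8],[0,0,0.7]],
    [[1.4,-3.95,0.8],[0,0,0.7]],
    [[1.4,-3.95,0.8],[0,0,0.7]],
    [[1.4,-3.95,0.8],[0,0,0.7]]
  ],
  "fingers": 0.36,
  "grip_force": 30
}}

```text
clock: 1.1
tool_pos: [0.3874, 0.1772, 0.3189]
eef_rot: [0.141, 0.99, -0.0, -0.0]
contact_force: [1.5, -0.5, 0.5]
opening: 0.365
finger_force: 0.0
```

```bash
cat >> meas.py <<'E'
def st():
    s=r.get_state(); R=__import__('scipy.spatial.transform',fromlist=['Rotation']).Rotation.from_quat(s['eef_rot']).as_matrix()
    print('t',round(s['clock'],2),'tcp',np.round(s['tool_pos']*1000,1),'closing yaw',round(np.degrees(np.arctan2(R[1,1],R[0,1])),1),'z',np.round(R[:,2],3),'q',np.round(s['q'],2),'F',np.round(s['contact_force'],1),'open',round(s['opening'],3),'ff',round(s['finger_force'],1))
def knob(W,im,which):
    H=hsv(im).astype(int)
    x,y={'red':(.5304,-.2156),'blk':(.5078,-.3538)}[which]
    near=np.hypot(W[...,0]-x,W[...,1]-y)<.045
    col=((H[...,0]<8)|(H[...,0]>172))&(H[...,1]>150) if which=='red' else (H[...,2]<70)
    P=W[near&col&(W[...,2]>.104)&(W[...,2]<.122)][:,:2]
    P=P[np.abs(P-np.median(P,0)).max(1)<.05]
    c=P.mean(0);w,v=np.linalg.eigh(np.cov((P-c).T));a=np.degrees(np.arctan2(v[1,1],v[0,1]))
    print(which,len(P),np.round(c*1000,1),'wing yaw',round((a+90)%180-90,1),np.round(np.sqrt(w)*1000,1),rect(np.c_[P,P]))
E
python3 - <<'E'
from meas import *
st()
W=np.load('top.npy');im=np.load('topim.npy')
knob(W,im,'red');knob(W,im,'blk')
E
```

```text
t 1.1 tcp [387.4 177.2 318.9] closing yaw 73.7 z [-0. -0. -1.] q [-0.34  0.32 -0.27  2.01  0.12  0.83  0.61] F [ 1.5 -0.5  0.5] open 0.365 ff 0.0
red 168 [ 528.5 -214.2] wing yaw -10.2 [ 5.7 17.8] (array([ 530.4, -215.8]), array([70.8, 26.3]), 0.7)
blk 201 [ 506.1 -352.1] wing yaw -16.2 [ 6.4 18.7] (array([ 508.7, -353.7]), array([29.9, 71.8]), 88.14)
```

Call:
{"fn": "step_arm", "kwargs": {
  "increments": [
    [[1.43,-3.93,-0.5],[0,0,0.7]],
    [[1.43,-3.93,-0.5],[0,0,0.7]],
    [[1.43,-3.93,-0.5],[0,0,0.7]],
    [[1.43,-3.93,-0.5],[0,0,0.7]],
    [[1.43,-3.93,-0.5],[0,0,0.7]],
    [[1.43,-3.93,-0.5],[0,0,0.7]],
    [[1.43,-3.93,-0.5],[0,0,0.7]],
    [[1.43,-3.93,-0.5],[0,0,0.7]],
    [[1.43,-3.93,-0.5],[0,0,0.7]],
    [[1.43,-3.93,-0.5],[0,0,0.6]]
  ]
}}

```text
clock: 2.1
tool_pos: [0.5303, -0.2156, 0.2682]
eef_rot: [0.082, 0.997, 0.0, -0.0]
contact_force: [0.3, 0.0, 0.3]
opening: 0.359
finger_force: 0.0
```

```bash
python3 - <<'E'
from meas import *
st()
c,im,d=shot('wrist');W=cloud(c,d);cv2.imwrite('pics/w1.png',im[...,::-1]);np.save('w1',W);np.save('w1im',im)
knob(W,im,'red');knob(W,im,'blk')
st()
E
```

```text
t 2.1 tcp [ 530.3 -215.6  268.2] closing yaw 80.6 z [-0.001  0.    -1.   ] q [ 0.44  0.59 -0.23  1.69  0.16  0.88  1.55] F [0.3 0.  0.3] open 0.359 ff 0.0
red 938 [ 525.9 -215.7] wing yaw -10.6 [ 6.  15.7] (array([ 530.2, -216.4]), array([27.3, 72.5]), 65.78)
blk 1300 [ 505.5 -350.2] wing yaw -14.5 [ 6.1 18.5] (array([ 507.7, -353. ]), array([30. , 72.7]), 60.88)
t 2.15 tcp [ 531.2 -224.6  267.1] closing yaw 80.1 z [ 0.001 -0.006 -1.   ] q [ 0.45  0.59 -0.22  1.68  0.17  0.88  1.56] F [ 2.8 -6.3 -0.4] open 0.358 ff 0.0
```

View pics/w1.png

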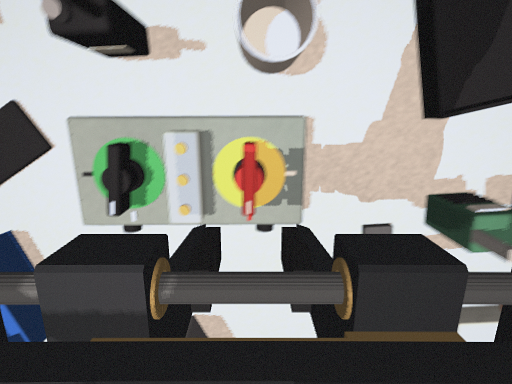

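The wrist view shows the red bar at (249,178) and the black bar at (119,178), both nearly along the box x axis, with the cover between them. The closing axis runs across the bars, so I can descend.

Call:
{"fn": "step_arm", "kwargs": {
  "increments": [
    [[0,0,-0.5],[0,0,0]],
    [[0,0,-2.5],[0,0,0]],
    [[0,0,-3],[0,0,0]],
    [[0,0,-3],[0,0,0]],
    [[0,0,-3],[0,0,0]],
    [[0,0,-3],[0,0,0]],
    [[0,0,-2.5],[0,0,0]],
    [[0,0,-1.3],[0,0,0]],
    [[0,0,0],[0,0,0]],
    [[0,0,0],[0,0,0]]
  ]
}}

```text
clock: 3.15
tool_pos: [0.5305, -0.2128, 0.0812]
eef_rot: [0.081, 0.997, 0.0, 0.0]
contact_force: [0.2, 0.4, -0.3]
opening: 0.363
finger_force: 0.0
```

Call:
{"fn": "step_arm", "kwargs": {
  "increments": [
    [[0,0,0],[0,0,0]],
    [[0,0,0],[0,0,0]],
    [[0,0,0],[0,0,0]],
    [[0,0,0],[0,0,0]],
    [[0,0,0],[0,0,0]],
    [[0,0,0],[0,0,0]],
    [[0,0,0],[0,0,0]],
    [[0,0,0],[0,0,0]],
    [[0,0,0],[0,0,0]],
    [[0,0,0],[0,0,0]]
  ],
  "fingers": 0,
  "grip_force": 30
}}

```text
clock: 4.15
tool_pos: [0.5301, -0.2154, 0.081]
eef_rot: [0.083, 0.997, -0.001, 0.0]
contact_force: [-1.0, -5.8, 1.7]
opening: 0.154
finger_force: 30.0
```

```bash
python3 -c "
from meas import *
st()"
```

```text
t 4.15 tcp [ 530.1 -215.4   81. ] closing yaw 80.5 z [ 0.    -0.002 -1.   ] q [ 0.39  0.85 -0.15  1.85  0.26  0.46  1.47] F [-1.  -5.8  1.7] open 0.154 ff 30.0
```

Call:
{"fn": "step_arm", "kwargs": {
  "increments": [
    [[0,0,0],[0,0,-3]],
    [[0,0,0],[0,0,-6]],
    [[0,0,0],[0,0,-6]],
    [[0,0,0],[0,0,-6]],
    [[0,0,0],[0,0,-6]],
    [[0,0,0],[0,0,-6]],
    [[0,0,0],[0,0,-6]],
    [[0,0,0],[0,0,-6]],
    [[0,0,0],[0,0,-6]],
    [[0,0,0],[0,0,-6]]
  ]
}}

```text
clock: 5.15
tool_pos: [0.5303, -0.2152, 0.081]
eef_rot: [0.55, 0.835, -0.0, 0.001]
contact_force: [-1.5, -4.2, 2.5]
opening: 0.155
finger_force: 30.0
```

Call:
{"fn": "step_arm", "kwargs": {
  "increments": [
    [[0,0,0],[0,0,-6]],
    [[0,0,0],[0,0,-6]],
    [[0,0,0],[0,0,-6]],
    [[0,0,0],[0,0,-6]],
    [[0,0,0],[0,0,-6]],
    [[0,0,0],[0,0,-4]],
    [[0,0,0],[0,0,-2]],
    [[0,0,0],[0,0,0]],
    [[0,0,0],[0,0,0]],
    [[0,0,0],[0,0,0]]
  ]
}}

```text
clock: 6.15
tool_pos: [0.5305, -0.2151, 0.081]
eef_rot: [0.779, 0.627, -0.0, 0.001]
contact_force: [-0.8, -6.1, 3.8]
opening: 0.159
finger_force: 30.8
```

```bash
python3 -c "
from meas import *
st();print(r.get_state()['moment'])"
```

```text
t 6.15 tcp [ 530.5 -215.1   81. ] closing yaw -12.3 z [ 0.001 -0.002 -1.   ] q [ 0.17  0.87  0.23  1.86 -0.4   0.46  0.47] F [-0.8 -6.1  3.8] open 0.159 ff 30.8
[-1.02529403  0.34366036  0.6114936 ]
```

Call:
{"fn": "step_arm", "kwargs": {
  "increments": [
    [[0,0,0],[0,0,1.5]],
    [[0,0,0],[0,0,0]],
    [[0,0,0],[0,0,0]],
    [[0,0,0],[0,0,0]],
    [[0,0,0],[0,0,0]],
    [[0,0,1],[0,0,0]],
    [[0,0,2.5],[0,0,0]],
    [[0,0,3],[0,0,0]],
    [[0,0,3],[0,0,0]],
    [[0,0,3],[0,0,5]]
  ],
  "fingers": 0.36
}}

```text
clock: 7.15
tool_pos: [0.5304, -0.214, 0.2075]
eef_rot: [0.742, 0.67, -0.0, 0.0]
contact_force: [0.2, 0.3, -0.2]
opening: 0.356
finger_force: 0.0
```

Call:
{"fn": "step_arm", "kwargs": {
  "increments": [
    [[-0.25,-1.5,0],[0,0,8]],
    [[-0.25,-1.5,0],[0,0,8]],
    [[-0.25,-1.5,0],[0,0,8]],
    [[-0.25,-1.5,0],[0,0,8]],
    [[-0.25,-1.5,0],[0,0,8]],
    [[-0.25,-1.5,0],[0,0,8]],
    [[-0.25,-1.5,0],[0,0,8]],
    [[-0.25,-1.5,0],[0,0,8]],
    [[-0.25,-1.5,0],[0,0,8]],
    [[0,-0.3,0],[0,0,8]]
  ]
}}

```text
clock: 8.15
tool_pos: [0.5066, -0.355, 0.2064]
eef_rot: [0.137, 0.991, -0.001, 0.0]
contact_force: [-0.0, -0.6, 0.6]
opening: 0.359
finger_force: 0.0
```

```bash
python3 - <<'E'
from meas import *
st()
c,im,d=shot('top');W=cloud(c,d);cv2.imwrite('pics/t2.png',im[...,::-1]);knob(W,im,'red')
c,im,d=shot('side');cv2.imwrite('pics/s2.png',im[...,::-1])
c,im,d=shot('wrist');W=cloud(c,d)
knob(W,im,'red');knob(W,im,'blk')
cv2.imwrite('pics/w2.png',np.hstack([im[...,::-1][:,:],cv2.imread('pics/s2.png')[:,:]])[:, :800])
st()
E
```

```text
t 8.15 tcp [ 506.6 -355.   206.4] closing yaw 74.2 z [-0.    -0.003 -1.   ] q [ 0.61  0.72 -0.13  1.62  0.12  0.81  1.72] F [-0.  -0.6  0.6] open 0.359 ff 0.0
red 169 [ 530.  -213.8] wing yaw 80.0 [ 5.6 18.4] (array([ 530.2, -216.5]), array([74. , 25.7]), 67.07)
red 2041 [ 529.3 -216. ] wing yaw 80.2 [ 6.1 19.6] (array([ 530.5, -216.2]), array([75.1, 29.2]), 66.96)
blk 1711 [ 504.5 -352.6] wing yaw -15.6 [ 6.2 17.9] (array([ 507.9, -353.8]), array([29.3, 74.1]), 88.01)
t 8.3 tcp [ 507.6 -352.4  206.2] closing yaw 73.9 z [ 0. -0. -1.] q [ 0.6   0.72 -0.13  1.62  0.12  0.81  1.72] F [-0.6 -0.5  0.2] open 0.362 ff 0.0
```

View pics/w2.png

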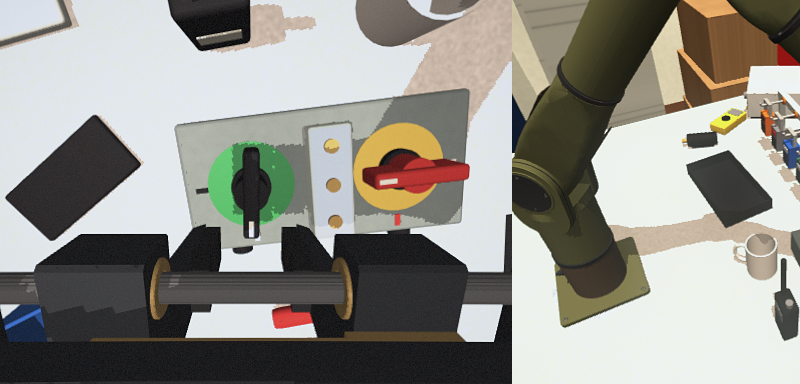

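The red bar now lies across the box at (415,175), yaw 80°, so the isolator is off. The black bar at (250,190) lies between the open fingers. Next: descend and grip it.

Call:
{"fn": "step_arm", "kwargs": {
  "increments": [
    [[0,0,-1],[0,0,0]],
    [[0,0,-2.5],[0,0,0]],
    [[0,0,-2.5],[0,0,0]],
    [[0,0,-2.5],[0,0,0]],
    [[0,0,-2.5],[0,0,0]],
    [[0,0,-1.6],[0,0,0]],
    [[0,0,0],[0,0,0]],
    [[0,0,0],[0,0,0]],
    [[0,0,0],[0,0,0]],
    [[0,0,0],[0,0,0]]
  ]
}}

```text
clock: 9.3
tool_pos: [0.5086, -0.3514, 0.0804]
eef_rot: [0.139, 0.99, -0.0, 0.001]
contact_force: [0.1, 2.0, 5.6]
opening: 0.363
finger_force: 2.7
```

Call:
{"fn": "step_arm", "kwargs": {
  "increments": [
    [[0,0,0],[0,0,0]],
    [[0,0,0],[0,0,0]],
    [[0,0,0],[0,0,0]],
    [[0,0,0],[0,0,0]],
    [[0,0,0],[0,0,0]],
    [[0,0,0],[0,0,0]],
    [[0,0,0],[0,0,0]],
    [[0,0,0],[0,0,-3]],
    [[0,0,0],[0,0,-6]],
    [[0,0,0],[0,0,-6]]
  ],
  "fingers": 0
}}

```text
clock: 10.3
tool_pos: [0.5082, -0.3538, 0.0805]
eef_rot: [0.269, 0.963, -0.001, 0.001]
contact_force: [-1.2, -3.4, 4.7]
opening: 0.157
finger_force: 31.8
```

Call:
{"fn": "step_arm", "kwargs": {
  "increments": [
    [[0,0,0],[0,0,-7]],
    [[0,0,0],[0,0,-7]],
    [[0,0,0],[0,0,-7]],
    [[0,0,0],[0,0,-7]],
    [[0,0,0],[0,0,-7]],
    [[0,0,0],[0,0,-7]],
    [[0,0,0],[0,0,-7]],
    [[0,0,0],[0,0,-7]],
    [[0,0,0],[0,0,-7]],
    [[0,0,0],[0,0,-4]]
  ]
}}

```text
clock: 11.3
tool_pos: [0.5082, -0.3539, 0.0805]
eef_rot: [0.756, 0.655, -0.001, 0.002]
contact_force: [-1.1, -2.7, 5.7]
opening: 0.16
finger_force: 31.7
```

```bash
python3 -c "
from meas import *
st();print(r.get_state()['moment'])"
```

```text
t 11.3 tcp [ 508.2 -353.9   80.5] closing yaw -8.2 z [ 0.002 -0.004 -1.   ] q [ 0.39  0.91  0.26  1.72 -0.39  0.56  0.74] F [-1.1 -2.7  5.7] open 0.16 ff 31.7
[-0.7514221   0.32373092  0.07996083]
```

Call:
{"fn": "step_arm", "kwargs": {
  "increments": [
    [[0,0,0],[0,0,-2]],
    [[0,0,0],[0,0,-2]],
    [[0,0,0],[0,0,0]],
    [[0,0,0],[0,0,0]],
    [[0,0,0],[0,0,0]],
    [[0,0,0],[0,0,0]],
    [[0,0,0],[0,0,0]],
    [[0,0,0],[0,0,0]],
    [[0,0,0],[0,0,0]],
    [[0,0,0],[0,0,0]]
  ]
}}

```text
clock: 12.3
tool_pos: [0.5081, -0.3538, 0.0805]
eef_rot: [0.777, 0.63, -0.001, 0.002]
contact_force: [-0.2, -3.5, 4.5]
opening: 0.155
finger_force: 32.1
```

```bash
python3 -c "
from meas import *
st();print(r.get_state()['moment'])"
```

```text
t 12.3 tcp [ 508.1 -353.8   80.5] closing yaw -11.9 z [ 0.001 -0.004 -1.   ] q [ 0.38  0.91  0.28  1.72 -0.41  0.57  0.7 ] F [-0.2 -3.5  4.5] open 0.155 ff 32.1
[-0.7622901   0.27451003  0.31349152]
```

Call:
{"fn": "step_arm", "kwargs": {
  "increments": [
    [[0,0,0],[0,0,1.5]],
    [[0,0,0],[0,0,0]],
    [[0,0,0],[0,0,0]],
    [[0,0,0],[0,0,0]],
    [[0,0,0],[0,0,0]],
    [[0,0,1],[0,0,0]],
    [[0,0,3],[0,0,0]],
    [[0,0,4],[0,0,0]],
    [[0,0,4],[0,0,0]],
    [[0,0,4],[0,0,0]]
  ],
  "fingers": 0.36
}}

```text
clock: 13.3
tool_pos: [0.5064, -0.3505, 0.2407]
eef_rot: [0.768, 0.64, -0.0, -0.002]
contact_force: [1.5, -0.8, -0.1]
opening: 0.36
finger_force: 0.0
```

Call:
{"fn": "step_arm", "kwargs": {
  "increments": [
    [[0,1,4],[0,0,5]],
    [[0,3,3],[0,0,8]],
    [[0,4,1],[0,0,8]],
    [[0.2,4,0],[0,0,8]],
    [[0.2,4,0],[0,0,8]],
    [[0.2,4,0],[0,0,8]],
    [[0.2,4,0],[0,0,8]],
    [[0.2,4,0],[0,0,8]],
    [[0.2,4,0],[0,0,8]],
    [[0.2,4,0],[0,0,8]]
  ],
  "fingers": 0.85
}}

```text
clock: 14.3
tool_pos: [0.5199, 0.0098, 0.3194]
eef_rot: [0.2, 0.98, -0.001, -0.002]
contact_force: [0.3, -0.3, -0.1]
opening: 0.85
finger_force: 0.0
```

Call:
{"fn": "step_arm", "kwargs": {
  "increments": [
    [[0,3,0],[0,0,8]],
    [[0,1.5,0],[0,0,8]],
    [[0,0,0],[0,0,1]],
    [[0,0,0],[0,0,0]],
    [[0,0,0],[0,0,0]],
    [[0,0,0],[0,0,0]],
    [[0,0,0],[0,0,0]],
    [[0,0,0],[0,0,0]],
    [[0,0,0],[0,0,0]],
    [[0,0,0],[0,0,0]]
  ]
}}

```text
clock: 15.3
tool_pos: [0.5218, 0.0529, 0.3197]
eef_rot: [0.056, 0.998, 0.0, -0.0]
contact_force: [0.6, -0.3, 0.4]
opening: 0.852
finger_force: 0.0
```

```bash
cat >> meas.py <<'E'
LO=dict(orange=(.6397,.3037),grey=(.6285,.204),blue=(.6179,.1048),green=(.608,.0054))
def loads(W,im,names=LO):
    for n in names:
        x,y=LO[n]; near=np.hypot(W[...,0]-x,W[...,1]-y)<.055
        P=W[near&(W[...,2]>.147)&(W[...,2]<.163)]
        B=W[near&(W[...,2]>.191)&(W[...,2]<.206)]
        # crosspiece top: 50 along y
        print(n,len(P),rect(P) if len(P)>20 else '',  'bail',len(B),rect(B) if len(B)>20 else '')
def tray(W):
    k=(abs(W[...,2]-.04)<.008)&(W[...,0]>.28)&(W[...,0]<.56)&(W[...,1]>-.05)&(W[...,1]<.40)
    m=cv2.morphologyEx(k.astype(np.uint8),cv2.MORPH_OPEN,np.ones((2,2),np.uint8))>0
    print('tray',k.sum(),rect(W[m]))
E
python3 - <<'E'
from meas import *
st()
c,im,d=shot('wrist');W=cloud(c,d);cv2.imwrite('pics/w3.png',im[...,::-1]);loads(W,im)
c,im,d=shot('top');W=cloud(c,d);knob(W,im,'red');knob(W,im,'blk');loads(W,im);tray(W)
st()
E
```

```text
t 15.3 tcp [521.8  52.9 319.7] closing yaw 83.6 z [-0.  0. -1.] q [-0.16  0.45 -0.05  1.76  0.03  0.93  1.24] F [ 0.6 -0.3  0.4] open 0.852 ff 0.0
orange 0  bail 0 
grey 833 (array([625.8, 202.2]), array([44.5, 32.4]), 82.67) bail 45 (array([623.7, 195.7]), array([10.7,  3.9]), 83.6)
blue 863 (array([616.5, 102.9]), array([45.7, 35.9]), 88.34) bail 289 (array([631.4, 103.9]), array([79.8, 35.2]), 13.39)
green 1015 (array([607.2,   6.8]), array([50.1, 35.3]), 83.55) bail 317 (array([6.198e+02, 1.000e-01]), array([47.3, 81.5]), 66.3)
red 170 [ 530.2 -213.1] wing yaw 80.0 [ 5.6 18.3] (array([ 529.7, -216.7]), array([74.8, 25.1]), 68.21)
blk 186 [ 508.  -349.7] wing yaw 80.1 [ 5.9 18.3] (array([ 507.6, -351.1]), array([26.9, 71.3]), 2.87)
orange 140 (array([639.5, 304.8]), array([48.5, 40.3]), 83.01) bail 140 (array([652.2, 306.8]), array([79.2, 47.5]), 16.95)
grey 0  bail 0 
blue 0  bail 0 
green 69 (array([610.9,   4.9]), array([49.1, 32.2]), 86.19) bail 120 (array([628. ,  10.2]), array([64.2, 47.7]), 14.39)
tray 290 (array([418.7, 165.5]), array([160. , 297.5]), 3.58)
t 15.4 tcp [521.8  53.  319.7] closing yaw 83.6 z [-0.  0. -1.] q [-0.16  0.45 -0.05  1.76  0.03  0.93  1.24] F [-0.8  0.   0.1] open 0.85 ff 0.0
```

View pics/w3.png

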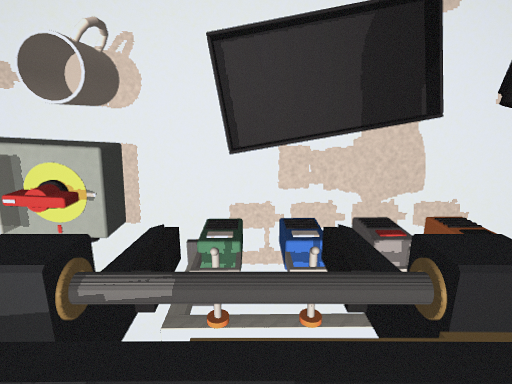

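Both knobs read yaw 80° (off / discharge). In the wrist view green is at (220,240) and blue at (302,240), the tray is at (330,75), and the mug is standing. I'll pick green first, at (608, 5.5) mm.

Call:
{"fn": "step_arm", "kwargs": {
  "increments": [
    [[1.7,-0.95,0],[0,0,0]],
    [[2.3,-1.3,0],[0,0,0]],
    [[2.3,-1.3,0],[0,0,0]],
    [[2.3,-1.2,0],[0,0,0]],
    [[0,0,-2],[0,0,0]],
    [[0,0,-2],[0,0,0]],
    [[0,0,-2],[0,0,0]],
    [[0,0,0],[0,0,0]],
    [[0,0,0],[0,0,0]],
    [[0,0,0],[0,0,0]]
  ]
}}

```text
clock: 16.4
tool_pos: [0.6086, 0.0056, 0.261]
eef_rot: [0.056, 0.998, 0.0, 0.001]
contact_force: [-0.2, -0.2, 0.5]
opening: 0.849
finger_force: 0.0
```

Call:
{"fn": "step_arm", "kwargs": {
  "increments": [
    [[0,0,-1],[0,0,0]],
    [[0,0,-1.5],[0,0,0]],
    [[0,0,-1.5],[0,0,0]],
    [[0,0,-1.5],[0,0,0]],
    [[0,0,-1.5],[0,0,0]],
    [[0,0,-1.5],[0,0,0]],
    [[0,0,-1.5],[0,0,0]],
    [[0,0,-1.4],[0,0,0]],
    [[0,0,0],[0,0,0]],
    [[0,0,0],[0,0,0]]
  ]
}}

```text
clock: 17.4
tool_pos: [0.6079, 0.0055, 0.1458]
eef_rot: [0.056, 0.998, 0.0, 0.0]
contact_force: [-0.3, -0.8, -0.0]
opening: 0.849
finger_force: 0.0
```

```bash
python3 -c "
from meas import *
st()"
```

```text
t 17.4 tcp [607.9   5.5 145.8] closing yaw 83.6 z [ 0.  0. -1.] q [-0.06  0.78 -0.04  1.71  0.04  0.65  1.33] F [-0.3 -0.8 -0. ] open 0.849 ff 0.0
```

Call:
{"fn": "step_arm", "kwargs": {
  "increments": [
    [[0,0,0],[0,0,0]],
    [[0,0,0],[0,0,0]],
    [[0,0,0],[0,0,0]],
    [[0,0,0],[0,0,0]],
    [[0,0,0],[0,0,0]],
    [[0,0,0.4],[0,0,0]],
    [[0,0,0.7],[0,0,0]],
    [[0,0,0.7],[0,0,0]],
    [[0,0,0],[0,0,0]],
    [[0,0,0],[0,0,0]]
  ],
  "fingers": 0,
  "grip_force": 45
}}

```text
clock: 18.4
tool_pos: [0.6078, 0.0055, 0.164]
eef_rot: [0.056, 0.998, 0.0, 0.0]
contact_force: [-1.0, 0.8, -3.4]
opening: 0.565
finger_force: 45.0
```

Call:
{"fn": "step_arm", "kwargs": {
  "increments": [
    [[-0.5,0.05,0],[0,0,0]],
    [[-1,0.1,0],[0,0,0]],
    [[-1.5,0.15,0],[0,0,0]],
    [[-1.5,0.15,0],[0,0,0]],
    [[-1.5,0.15,0],[0,0,0]],
    [[-1.5,0.15,0],[0,0,0]],
    [[-0.5,0.05,0],[0,0,0]],
    [[0,0,0],[0,0,0]],
    [[0,0,0],[0,0,0]],
    [[0,0,0],[0,0,0]]
  ]
}}

```text
clock: 19.4
tool_pos: [0.5288, 0.0135, 0.1638]
eef_rot: [0.056, 0.998, 0.0, 0.001]
contact_force: [0.3, -0.2, -2.9]
opening: 0.563
finger_force: 45.0
```

```bash
python3 - <<'E'
from meas import *
st()
c,im,d=shot('top');W=cloud(c,d);cv2.imwrite('pics/t4.png',im[...,::-1]);tray(W)
c,im,d=shot('side');cv2.imwrite('pics/s4.png',im[...,::-1])
E
```

```text
t 19.4 tcp [528.8  13.5 163.8] closing yaw 83.6 z [ 0.001  0.    -1.   ] q [-0.09  0.67 -0.04  1.93  0.04  0.53  1.3 ] F [ 0.3 -0.2 -2.9] open 0.563 ff 45.0
tray 198 (array([439. , 177.3]), array([120.4, 279.2]), 4.02)
```

View pics/s4.png

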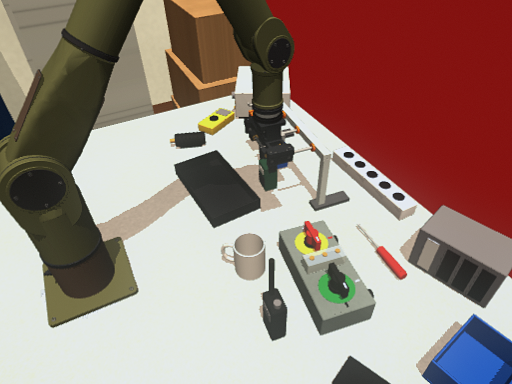

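The side view shows green clear of its hook in the gripper at (270,170). The tray at (218,186) hasn't moved, the mug and radio are standing, and both knobs lie across the box. Next: move over the tray.

Call:
{"fn": "step_arm", "kwargs": {
  "increments": [
    [[-0.8,0.5,0],[0,0,1]],
    [[-1.6,1,0],[0,0,1]],
    [[-2,1.2,0],[0,0,1]],
    [[-2,1.3,0],[0,0,1]],
    [[-2,1.3,0],[0,0,1]],
    [[-2,1.2,0],[0,0,1]],
    [[-1.4,0.8,0],[0,0,1]],
    [[-0.6,0.4,0],[0,0,1]],
    [[0,0,0],[0,0,1]],
    [[0,0,0],[0,0,1]]
  ]
}}

```text
clock: 20.5
tool_pos: [0.4047, 0.0904, 0.1639]
eef_rot: [-0.032, 0.999, 0.0, 0.001]
contact_force: [0.1, 0.5, -2.7]
opening: 0.566
finger_force: 45.0
```

Call:
{"fn": "step_arm", "kwargs": {
  "increments": [
    [[0,0,0],[0,0,0]],
    [[0,0,-1],[0,0,0]],
    [[0,0,-1.5],[0,0,0]],
    [[0,0,-1.5],[0,0,0]],
    [[0,0,-1.5],[0,0,0]],
    [[0,0,-1.2],[0,0,0]],
    [[0,0,-1],[0,0,0]],
    [[0,0,-0.5],[0,0,0]],
    [[0,0,-0.3],[0,0,0]],
    [[0,0,0],[0,0,0]]
  ]
}}

```text
clock: 21.5
tool_pos: [0.404, 0.0905, 0.0786]
eef_rot: [-0.031, 1.0, 0.0, 0.0]
contact_force: [0.4, 0.1, -2.0]
opening: 0.559
finger_force: 45.0
```

```bash
python3 - <<'E'
from meas import *
st()
c,im,d=shot('wrist');cv2.imwrite('pics/w5.png',im[...,::-1])
E
```

```text
t 21.5 tcp [404.   90.5  78.6] closing yaw 93.6 z [ 0.  0. -1.] q [-0.33  0.78 -0.01  2.32  0.1   0.05  1.2 ] F [ 0.4  0.1 -2. ] open 0.559 ff 45.0
```

View pics/w5.png

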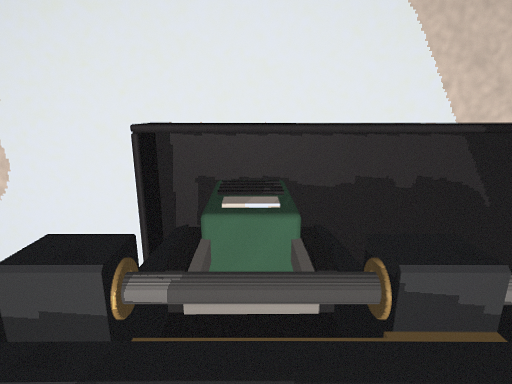

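The wrist view shows green just above the tray floor, inside the walls (left wall at column 140). Release it.

Call:
{"fn": "step_arm", "kwargs": {
  "increments": [
    [[0,0,0],[0,0,0]],
    [[0,0,0],[0,0,0]],
    [[0,0,0],[0,0,0]],
    [[0,0,0],[0,0,0]],
    [[0,0,0.5],[0,0,0]],
    [[0,0,1.5],[0,0,0]],
    [[0,0,3],[0,0,0]],
    [[0,0,4],[0,0,0]],
    [[0,0,4],[0,0,0]],
    [[0,0,4.5],[0,0,0]]
  ],
  "fingers": 0.75
}}

```text
clock: 22.55
tool_pos: [0.4028, 0.0902, 0.2555]
eef_rot: [-0.031, 1.0, -0.0, -0.001]
contact_force: [1.2, -0.4, -0.9]
opening: 0.753
finger_force: 0.0
```

```bash
python3 - <<'E'
from meas import *
st()
c,im,d=shot('wrist');cv2.imwrite('pics/w6.png',im[...,::-1]);W=cloud(c,d);tray(W);loads(W,im)
P=W[(abs(W[...,2]-.126)<.006)&(W[...,0]<.5)&(W[...,1]>0)];print('bail of placed',len(P),rect(P) if len(P)>10 else '')
E
```

```text
t 22.55 tcp [402.8  90.2 255.5] closing yaw 93.6 z [-0.001 -0.    -1.   ] q [-0.27  0.4  -0.08  2.15  0.06  0.6   1.24] F [ 1.2 -0.4 -0.9] open 0.753 ff 0.0
tray 3484 (array([430.4, 179. ]), array([179. , 333.2]), 3.63)
orange 0  bail 0 
grey 0  bail 0 
blue 0  bail 0 
green 0  bail 0 
bail of placed 738 (array([404.8,  90.6]), array([12.4, 49.8]), 3.51)
```

Call:
{"fn": "step_arm", "kwargs": {
  "increments": [
    [[1.4,0.1,0.6],[0,0,-1.5]],
    [[3,0.2,0],[0,0,-1.5]],
    [[4,0.3,0],[0,0,-1.5]],
    [[4,0.3,0],[0,0,-1.5]],
    [[4,0.3,0],[0,0,-1.5]],
    [[3,0.2,0],[0,0,-1.5]],
    [[1.5,0,0],[0,0,-0.7]],
    [[0.5,0,0],[0,0,0]],
    [[0,0,0],[0,0,0]],
    [[0,0,0],[0,0,0]]
  ],
  "fingers": 0.85
}}

```text
clock: 23.6
tool_pos: [0.6165, 0.1045, 0.2597]
eef_rot: [0.053, 0.999, -0.0, -0.001]
contact_force: [0.5, -0.4, 0.2]
opening: 0.848
finger_force: 0.0
```

Call:
{"fn": "step_arm", "kwargs": {
  "increments": [
    [[0,0,-1],[0,0,0]],
    [[0,0,-1.5],[0,0,0]],
    [[0,0,-1.5],[0,0,0]],
    [[0,0,-1.5],[0,0,0]],
    [[0,0,-1.5],[0,0,0]],
    [[0,0,-1.5],[0,0,0]],
    [[0,0,-1.5],[0,0,0]],
    [[0,0,-1.4],[0,0,0]],
    [[0,0,0],[0,0,0]],
    [[0,0,0],[0,0,0]]
  ]
}}

```text
clock: 24.6
tool_pos: [0.6175, 0.1046, 0.1457]
eef_rot: [0.053, 0.999, -0.0, -0.0]
contact_force: [0.5, 0.3, 0.5]
opening: 0.849
finger_force: 0.0
```

```bash
python3 -c "
from meas import *
st()"
```

```text
t 24.6 tcp [617.5 104.6 145.7] closing yaw 83.9 z [-0.001  0.    -1.   ] q [-0.23  0.8  -0.02  1.65  0.03  0.69  1.2 ] F [0.5 0.3 0.5] open 0.849 ff 0.0
```

Close, lift and draw as before.

Call:
{"fn": "step_arm", "kwargs": {
  "increments": [
    [[0,0,0],[0,0,0]],
    [[0,0,0],[0,0,0]],
    [[0,0,0],[0,0,0]],
    [[0,0,0],[0,0,0]],
    [[0,0,0],[0,0,0]],
    [[0,0,0.4],[0,0,0]],
    [[0,0,0.7],[0,0,0]],
    [[0,0,0.7],[0,0,0]],
    [[0,0,0],[0,0,0]],
    [[0,0,0],[0,0,0]]
  ],
  "fingers": 0,
  "grip_force": 45
}}

```text
clock: 25.6
tool_pos: [0.6178, 0.1045, 0.164]
eef_rot: [0.053, 0.999, 0.0, 0.0]
contact_force: [0.5, -0.1, -1.6]
opening: 0.564
finger_force: 45.0
```

Call:
{"fn": "step_arm", "kwargs": {
  "increments": [
    [[-0.5,0.05,0],[0,0,0]],
    [[-1,0.1,0],[0,0,0]],
    [[-1.5,0.15,0],[0,0,0]],
    [[-1.5,0.15,0],[0,0,0]],
    [[-1.5,0.15,0],[0,0,0]],
    [[-1.5,0.15,0],[0,0,0]],
    [[-0.5,0.05,0],[0,0,0]],
    [[0,0,0],[0,0,0]],
    [[0,0,0],[0,0,0]],
    [[0,0,0],[0,0,0]]
  ]
}}

```text
clock: 26.6
tool_pos: [0.5388, 0.1124, 0.1638]
eef_rot: [0.054, 0.999, 0.0, 0.001]
contact_force: [1.0, -0.1, -2.9]
opening: 0.565
finger_force: 45.0
```

```bash
cat >> meas.py <<'E'
def chk(t='top'):
    c,im,d=shot(t);W=cloud(c,d);tray(W)
    P=W[(abs(W[...,2]-.126)<.006)&(W[...,0]<.52)&(W[...,0]>.34)&(W[...,1]>.02)&(W[...,1]<.34)]
    print('bails in tray',len(P),rect(P) if len(P)>10 else '')
    return im
E
python3 - <<'E'
from meas import *
st();chk('top');chk('wrist');st()
E
```

```text
t 26.6 tcp [538.8 112.4 163.8] closing yaw 83.9 z [ 0.001  0.    -1.   ] q [-0.28  0.7  -0.02  1.87  0.02  0.57  1.15] F [ 1.  -0.1 -2.9] open 0.565 ff 45.0
tray 322 (array([422.3, 101. ]), array([162. , 166.6]), 2.99)
bails in tray 95 (array([406.3,  90.4]), array([10.1, 49.1]), 0.9)
tray 5135 (array([433.6, 177.8]), array([141.8, 344. ]), 3.76)
bails in tray 577 (array([465.2,  94.1]), array([123.1,  35.3]), 15.23)
t 26.7 tcp [538.5 112.4 163.7] closing yaw 83.9 z [ 0.001  0.    -1.   ] q [-0.28  0.7  -0.02  1.87  0.02  0.57  1.15] F [-0.7 -0.2 -2.8] open 0.561 ff 45.0
```

Call:
{"fn": "step_arm", "kwargs": {
  "increments": [
    [[-0.9,0.8,0],[0,0,1]],
    [[-1.8,1.6,0],[0,0,1]],
    [[-2.2,2,0],[0,0,1]],
    [[-2.3,2.1,0],[0,0,1]],
    [[-2.3,2.1,0],[0,0,1]],
    [[-2.3,2,0],[0,0,1]],
    [[-1.6,1.4,0],[0,0,1]],
    [[-0.8,0.7,0],[0,0,1]],
    [[0,0,0],[0,0,1]],
    [[0,0,0],[0,0,1]]
  ]
}}

```text
clock: 27.7
tool_pos: [0.3966, 0.2391, 0.1639]
eef_rot: [-0.034, 0.999, -0.0, 0.0]
contact_force: [-0.8, -0.1, -3.0]
opening: 0.564
finger_force: 45.0
```

```bash
python3 - <<'E'
from meas import *
st();cv2.imwrite('pics/t7.png',chk('top')[...,::-1]);cv2.imwrite('pics/w7.png',chk('wrist')[...,::-1])
a=cv2.imread('pics/t7.png');b=cv2.imread('pics/w7.png');cv2.imwrite('pics/c7.png',np.hstack([cv2.resize(b,(440,330)),cv2.resize(a[120:300,80:280],(360,330))]))
E
```

```text
t 27.7 tcp [396.6 239.1 163.9] closing yaw 93.9 z [ 0.001 -0.    -1.   ] q [-0.63  0.61 -0.02  2.12  0.02  0.4   0.97] F [-0.8 -0.1 -3. ] open 0.564 ff 45.0
tray 591 (array([417.2, 171.9]), array([162.2, 311.7]), 3.59)
bails in tray 95 (array([406.3,  90.3]), array([10.1, 48.9]), 0.89)
tray 4307 (array([409. , 159.4]), array([119. , 342.3]), 6.0)
bails in tray 1678 (array([393.4, 168.6]), array([ 15.6, 187.3]), 8.45)
```

View pics/c7.png

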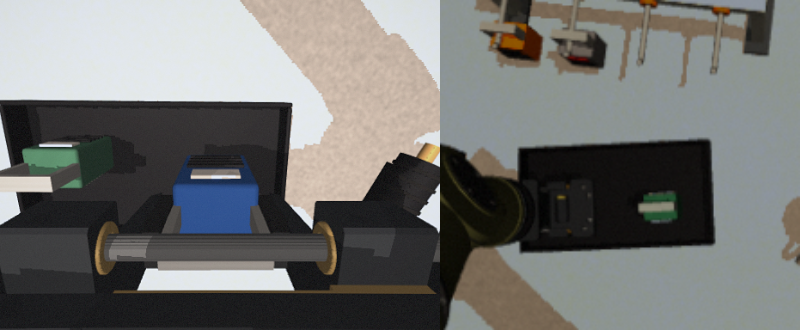

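Green stands in the tray, blue hangs inside the far walls, and the tray has not moved. Lower and release.

Call:
{"fn": "step_arm", "kwargs": {
  "increments": [
    [[0,0,-1],[0,0,0]],
    [[0,0,-1.5],[0,0,0]],
    [[0,0,-1.5],[0,0,0]],
    [[0,0,-1.5],[0,0,0]],
    [[0,0,-1.2],[0,0,0]],
    [[0,0,-1],[0,0,0]],
    [[0,0,-0.5],[0,0,0]],
    [[0,0,-0.4],[0,0,0]],
    [[0,0,0],[0,0,0]],
    [[0,0,0],[0,0,0]]
  ]
}}

```text
clock: 28.8
tool_pos: [0.396, 0.2396, 0.078]
eef_rot: [-0.034, 0.999, 0.0, 0.0]
contact_force: [-0.4, 0.4, -1.9]
opening: 0.562
finger_force: 45.0
```

Call:
{"fn": "step_arm", "kwargs": {
  "increments": [
    [[0,0,0],[0,0,0]],
    [[0,0,0],[0,0,0]],
    [[0,0,0],[0,0,0]],
    [[0,0,0],[0,0,0]],
    [[0,0,0.5],[0,0,0]],
    [[0,0,1.5],[0,0,0]],
    [[0,0,3],[0,0,0]],
    [[0,0,4],[0,0,0]],
    [[0,0,4],[0,0,0]],
    [[0,0,5],[0,0,0]]
  ],
  "fingers": 0.75
}}

```text
clock: 29.8
tool_pos: [0.3948, 0.2388, 0.2591]
eef_rot: [-0.034, 0.999, -0.001, -0.001]
contact_force: [0.8, 1.8, -0.9]
opening: 0.749
finger_force: 0.0
```

```bash
python3 - <<'E'
from meas import *
st();chk('wrist')
E
```

```text
t 29.8 tcp [394.8 238.8 259.1] closing yaw 93.9 z [-0.002 -0.001 -1.   ] q [-0.63  0.45 -0.02  2.02  0.01  0.68  0.98] F [ 0.8  1.8 -0.9] open 0.749 ff 0.0
tray 3592 (array([436.5, 164.4]), array([171.1, 327.2]), 6.39)
bails in tray 1440 (array([401.1, 165.1]), array([ 13.2, 198.6]), 3.06)
```

Call:
{"fn": "step_arm", "kwargs": {
  "increments": [
    [[1.5,-0.25,0.2],[0,0,-1.5]],
    [[3.25,-0.5,0],[0,0,-1.5]],
    [[4.5,-0.7,0],[0,0,-1.5]],
    [[4.5,-0.7,0],[0,0,-1.5]],
    [[4.5,-0.7,0],[0,0,-1.5]],
    [[3,-0.5,0],[0,0,-1.5]],
    [[1.5,-0.2,0],[0,0,-1]],
    [[0.5,0,0],[0,0,0]],
    [[0,0,0],[0,0,0]],
    [[0,0,0],[0,0,0]]
  ],
  "fingers": 0.85
}}

```text
clock: 30.85
tool_pos: [0.627, 0.2046, 0.2598]
eef_rot: [0.053, 0.999, 0.0, -0.001]
contact_force: [-0.6, 0.2, -0.2]
opening: 0.852
finger_force: 0.0
```

Call:
{"fn": "step_arm", "kwargs": {
  "increments": [
    [[0,0,-1],[0,0,0]],
    [[0,0,-1.5],[0,0,0]],
    [[0,0,-1.5],[0,0,0]],
    [[0,0,-1.5],[0,0,0]],
    [[0,0,-1.5],[0,0,0]],
    [[0,0,-1.5],[0,0,0]],
    [[0,0,-1.5],[0,0,0]],
    [[0,0,-1.4],[0,0,0]],
    [[0,0,0],[0,0,0]],
    [[0,0,0],[0,0,0]]
  ]
}}

```text
clock: 31.85
tool_pos: [0.6282, 0.2041, 0.1456]
eef_rot: [0.053, 0.999, -0.0, -0.0]
contact_force: [-0.1, -0.1, 1.0]
opening: 0.852
finger_force: 0.0
```

```bash
python3 -c "
from meas import *
st()"
```

```text
t 31.85 tcp [628.2 204.1 145.6] closing yaw 83.9 z [-0. -0. -1.] q [-0.4   0.84  0.02  1.54 -0.02  0.76  1.1 ] F [-0.1 -0.1  1. ] open 0.852 ff 0.0
```

Call:
{"fn": "step_arm", "kwargs": {
  "increments": [
    [[0,0,0],[0,0,0]],
    [[0,0,0],[0,0,0]],
    [[0,0,0],[0,0,0]],
    [[0,0,0],[0,0,0]],
    [[0,0,0],[0,0,0]],
    [[0,0,0.4],[0,0,0]],
    [[0,0,0.7],[0,0,0]],
    [[0,0,0.7],[0,0,0]],
    [[0,0,0],[0,0,0]],
    [[0,0,0],[0,0,0]]
  ],
  "fingers": 0,
  "grip_force": 45
}}

```text
clock: 32.85
tool_pos: [0.6283, 0.204, 0.164]
eef_rot: [0.053, 0.999, 0.0, 0.0]
contact_force: [0.4, 0.6, -2.8]
opening: 0.564
finger_force: 45.0
```

Call:
{"fn": "step_arm", "kwargs": {
  "increments": [
    [[-0.5,0.05,0],[0,0,0]],
    [[-1,0.1,0],[0,0,0]],
    [[-1.5,0.15,0],[0,0,0]],
    [[-1.5,0.15,0],[0,0,0]],
    [[-1.5,0.15,0],[0,0,0]],
    [[-1.5,0.15,0],[0,0,0]],
    [[-0.5,0.05,0],[0,0,0]],
    [[0,0,0],[0,0,0]],
    [[0,0,0],[0,0,0]],
    [[0,0,0],[0,0,0]]
  ]
}}

```text
clock: 33.85
tool_pos: [0.5493, 0.2118, 0.1638]
eef_rot: [0.054, 0.999, 0.0, 0.001]
contact_force: [-0.2, -0.5, -3.3]
opening: 0.566
finger_force: 45.0
```

```bash
python3 - <<'E'
from meas import *
st();chk('top')
E
```

```text
t 33.85 tcp [549.3 211.8 163.8] closing yaw 83.9 z [ 0.001  0.    -1.   ] q [-0.46  0.74  0.03  1.76 -0.03  0.65  1.04] F [-0.2 -0.5 -3.3] open 0.566 ff 45.0
tray 682 (array([358.5, 136.4]), array([139.1, 349.8]), 30.99)
bails in tray 187 (array([402.1, 165. ]), array([ 12.1, 198.5]), 3.26)
```

Call:
{"fn": "step_arm", "kwargs": {
  "increments": [
    [[-0.4,-0.7,0],[0,0,1]],
    [[-1,-1.5,0],[0,0,1]],
    [[-1.2,-1.8,0],[0,0,1]],
    [[-1.4,-2,0],[0,0,1]],
    [[-1.4,-2,0],[0,0,1]],
    [[-1.3,-1.9,0],[0,0,1]],
    [[-0.9,-1.2,0],[0,0,1]],
    [[-0.4,-0.6,0],[0,0,1]],
    [[0,0,0],[0,0,1]],
    [[0,0,0],[0,0,1]]
  ]
}}

```text
clock: 34.9
tool_pos: [0.4692, 0.0957, 0.1639]
eef_rot: [-0.035, 0.999, 0.0, 0.001]
contact_force: [0.7, 0.4, -2.2]
opening: 0.564
finger_force: 45.0
```

```bash
python3 - <<'E'
from meas import *
st();chk('top');cv2.imwrite('pics/w8.png',chk('wrist')[...,::-1])
E
```

```text
t 34.9 tcp [469.2  95.7 163.9] closing yaw 94.0 z [ 0.001  0.001 -1.   ] q [-0.27  0.63 -0.05  2.08  0.06  0.44  1.28] F [ 0.7  0.4 -2.2] open 0.564 ff 45.0
tray 204 (array([417.5, 165.6]), array([160.8, 298.6]), 3.19)
bails in tray 82 (array([406.4,  86.6]), array([10.1, 41. ]), 0.89)
tray 7658 (array([426.1, 182.5]), array([173.5, 338.7]), 4.24)
bails in tray 3260 (array([420.7, 157.6]), array([ 53.3, 181.5]), 4.23)
```

View pics/w8.png

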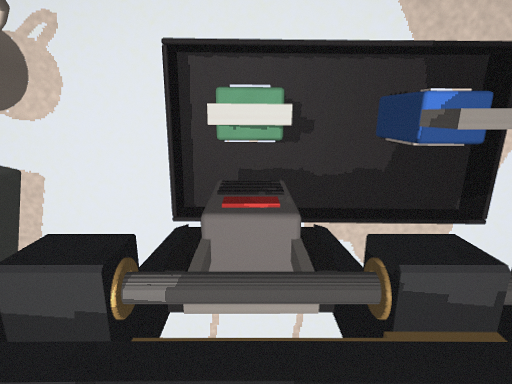

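Green at (250,113) and blue at (440,117) stand in the tray. I'll shift grey 5 mm away from the near wall, then lower and release it.

Call:
{"fn": "step_arm", "kwargs": {
  "increments": [
    [[-0.5,0,-1],[0,0,0]],
    [[0,0,-1.5],[0,0,0]],
    [[0,0,-1.5],[0,0,0]],
    [[0,0,-1.5],[0,0,0]],
    [[0,0,-1.2],[0,0,0]],
    [[0,0,-1],[0,0,0]],
    [[0,0,-0.5],[0,0,0]],
    [[0,0,-0.4],[0,0,0]],
    [[0,0,0],[0,0,0]],
    [[0,0,0],[0,0,0]]
  ]
}}

```text
clock: 36.0
tool_pos: [0.4635, 0.0951, 0.078]
eef_rot: [-0.034, 0.999, 0.0, 0.0]
contact_force: [0.6, 0.4, -3.2]
opening: 0.564
finger_force: 45.0
```

Call:
{"fn": "step_arm", "kwargs": {
  "increments": [
    [[0,0,0],[0,0,0]],
    [[0,0,0],[0,0,0]],
    [[0,0,0],[0,0,0]],
    [[0,0,0],[0,0,0]],
    [[0,0,0.5],[0,0,0]],
    [[0,0,1.5],[0,0,0]],
    [[0,0,3],[0,0,0]],
    [[0,0,4],[0,0,0]],
    [[0,0,4],[0,0,0]],
    [[0,0,5],[0,0,0]]
  ],
  "fingers": 0.75
}}

```text
clock: 37.0
tool_pos: [0.4621, 0.0947, 0.259]
eef_rot: [-0.034, 0.999, -0.0, -0.001]
contact_force: [1.3, 0.7, -0.2]
opening: 0.754
finger_force: 0.0
```

```bash
python3 - <<'E'
from meas import *
st();chk('wrist')
E
```

```text
t 37.0 tcp [462.1  94.7 259. ] closing yaw 93.9 z [-0.002 -0.001 -1.   ] q [-0.26  0.46 -0.06  1.99  0.04  0.69  1.29] F [ 1.3  0.7 -0.2] open 0.754 ff 0.0
tray 4439 (array([424.7, 178. ]), array([175.6, 331.1]), 3.79)
bails in tray 2278 (array([429.3, 167.4]), array([ 71. , 200.1]), 3.91)
```

Call:
{"fn": "step_arm", "kwargs": {
  "increments": [
    [[1,1.2,0.2],[0,0,-1.5]],
    [[2,2.4,0],[0,0,-1.5]],
    [[3,3.6,0],[0,0,-1.5]],
    [[3,3.6,0],[0,0,-1.5]],
    [[3,3.6,0],[0,0,-1.5]],
    [[3,3.5,0],[0,0,-1.5]],
    [[1.8,2.1,0],[0,0,-1]],
    [[0.8,0.9,0],[0,0,0]],
    [[0,0,0],[0,0,0]],
    [[0,0,0],[0,0,0]]
  ],
  "fingers": 0.85
}}

```text
clock: 38.05
tool_pos: [0.6387, 0.3032, 0.2595]
eef_rot: [0.053, 0.999, -0.001, -0.0]
contact_force: [-0.5, -0.4, -0.2]
opening: 0.848
finger_force: 0.0
```

Call:
{"fn": "step_arm", "kwargs": {
  "increments": [
    [[0,0,-1],[0,0,0]],
    [[0,0,-1.5],[0,0,0]],
    [[0,0,-1.5],[0,0,0]],
    [[0,0,-1.5],[0,0,0]],
    [[0,0,-1.5],[0,0,0]],
    [[0,0,-1.5],[0,0,0]],
    [[0,0,-1.5],[0,0,0]],
    [[0,0,-1.4],[0,0,0]],
    [[0,0,0],[0,0,0]],
    [[0,0,0],[0,0,0]]
  ]
}}

```text
clock: 39.05
tool_pos: [0.6393, 0.304, 0.1455]
eef_rot: [0.053, 0.999, -0.0, -0.0]
contact_force: [-0.4, -0.0, 0.7]
opening: 0.849
finger_force: 0.0
```

```bash
python3 -c "
from meas import *
st()"
```

```text
t 39.05 tcp [639.3 304.  145.5] closing yaw 83.9 z [-0. -0. -1.] q [-0.51  0.91  0.01  1.37 -0.01  0.87  0.96] F [-0.4 -0.   0.7] open 0.849 ff 0.0
```

Call:
{"fn": "step_arm", "kwargs": {
  "increments": [
    [[0,0,0],[0,0,0]],
    [[0,0,0],[0,0,0]],
    [[0,0,0],[0,0,0]],
    [[0,0,0],[0,0,0]],
    [[0,0,0],[0,0,0]],
    [[0,0,0.4],[0,0,0]],
    [[0,0,0.7],[0,0,0]],
    [[0,0,0.7],[0,0,0]],
    [[0,0,0],[0,0,0]],
    [[0,0,0],[0,0,0]]
  ],
  "fingers": 0,
  "grip_force": 45
}}

```text
clock: 40.05
tool_pos: [0.6394, 0.304, 0.164]
eef_rot: [0.053, 0.999, 0.0, 0.0]
contact_force: [0.5, -0.1, -2.9]
opening: 0.561
finger_force: 45.0
```

Call:
{"fn": "step_arm", "kwargs": {
  "increments": [
    [[-0.5,0.05,0],[0,0,0]],
    [[-1,0.1,0],[0,0,0]],
    [[-1.5,0.15,0],[0,0,0]],
    [[-1.5,0.15,0],[0,0,0]],
    [[-1.5,0.15,0],[0,0,0]],
    [[-1.5,0.15,0],[0,0,0]],
    [[-0.5,0.05,0],[0,0,0]],
    [[0,0,0],[0,0,0]],
    [[0,0,0],[0,0,0]],
    [[0,0,0],[0,0,0]]
  ]
}}

```text
clock: 41.05
tool_pos: [0.5603, 0.3116, 0.1637]
eef_rot: [0.054, 0.999, 0.0, 0.0]
contact_force: [0.2, 0.5, -2.8]
opening: 0.566
finger_force: 45.0
```

```bash
python3 - <<'E'
from meas import *
st();cv2.imwrite('pics/t9.png',chk('top')[...,::-1])
E
```

```text
t 41.05 tcp [560.3 311.6 163.7] closing yaw 83.8 z [ 0.001 -0.    -1.   ] q [-0.59  0.8   0.01  1.59 -0.01  0.75  0.9 ] F [ 0.2  0.5 -2.8] open 0.566 ff 45.0
tray 707 (array([357.4, 136. ]), array([141.7, 350.2]), 31.0)
bails in tray 283 (array([431.8, 166.6]), array([ 71.8, 198.4]), 3.27)
```

View pics/t9.png

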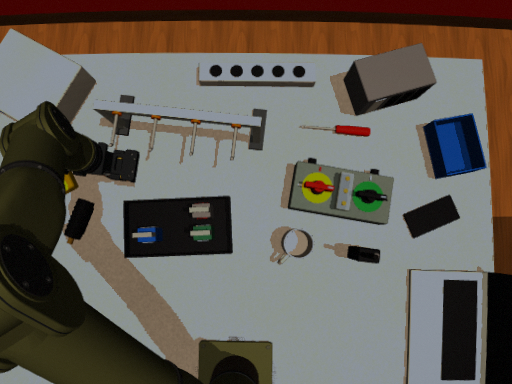

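The rack is empty, and blue (145,235), grey (200,210) and green (203,232) stand in the tray. Orange goes in the remaining corner.

Call:
{"fn": "step_arm", "kwargs": {
  "increments": [
    [[-0.6,-0.4,0],[0,0,1]],
    [[-1.2,-0.8,0],[0,0,1]],
    [[-1.6,-1.1,0],[0,0,1]],
    [[-1.8,-1.2,0],[0,0,1]],
    [[-1.8,-1.2,0],[0,0,1]],
    [[-1.6,-1.1,0],[0,0,1]],
    [[-1,-0.7,0],[0,0,1]],
    [[-0.5,-0.3,0],[0,0,1]],
    [[0,0,0],[0,0,1]],
    [[0,0,0],[0,0,1]]
  ]
}}

```text
clock: 42.1
tool_pos: [0.4591, 0.2446, 0.1639]
eef_rot: [-0.035, 0.999, 0.0, 0.001]
contact_force: [0.9, 0.1, -2.6]
opening: 0.563
finger_force: 45.0
```

```bash
python3 - <<'E'
from meas import *
st();chk('top')
E
```

```text
t 42.1 tcp [459.1 244.6 163.9] closing yaw 94.0 z [ 0.001  0.001 -1.   ] q [-0.55  0.66 -0.04  1.96  0.05  0.52  1.01] F [ 0.9  0.1 -2.6] open 0.563 ff 45.0
tray 586 (array([358.6, 137.8]), array([142.6, 349.9]), 30.14)
bails in tray 282 (array([431.7, 166.9]), array([ 71.5, 199.2]), 3.26)
```

Call:
{"fn": "step_arm", "kwargs": {
  "increments": [
    [[0,0,-1],[0,0,0]],
    [[0,0,-1.5],[0,0,0]],
    [[0,0,-1.5],[0,0,0]],
    [[0,0,-1.5],[0,0,0]],
    [[0,0,-1.2],[0,0,0]],
    [[0,0,-1],[0,0,0]],
    [[0,0,-0.5],[0,0,0]],
    [[0,0,-0.4],[0,0,0]],
    [[0,0,0],[0,0,0]],
    [[0,0,0],[0,0,0]]
  ]
}}

```text
clock: 43.15
tool_pos: [0.4585, 0.2442, 0.0781]
eef_rot: [-0.034, 0.999, 0.0, 0.0]
contact_force: [0.5, -0.3, -1.9]
opening: 0.562
finger_force: 45.0
```

Call:
{"fn": "step_arm", "kwargs": {
  "increments": [
    [[0,0,0],[0,0,0]],
    [[0,0,0],[0,0,0]],
    [[0,0,0],[0,0,0]],
    [[0,0,0],[0,0,0]],
    [[0,0,0.5],[0,0,0]],
    [[0,0,1.5],[0,0,0]],
    [[0,0,3],[0,0,0]],
    [[0,0,5],[0,0,0]],
    [[0,0,5],[0,0,0]],
    [[0,0,5],[0,0,0]]
  ],
  "fingers": 0.75
}}

```text
clock: 44.15
tool_pos: [0.4578, 0.2437, 0.2801]
eef_rot: [-0.034, 0.999, 0.0, -0.0]
contact_force: [1.8, 1.3, -0.6]
opening: 0.747
finger_force: 0.0
```

```bash
python3 - <<'E'
from meas import *
st();cv2.imwrite('pics/w10.png',chk('wrist')[...,::-1])
E
```

```text
t 44.15 tcp [457.8 243.7 280.1] closing yaw 93.9 z [-0.  0. -1.] q [-0.55  0.49 -0.05  1.84  0.03  0.81  1.03] F [ 1.8  1.3 -0.6] open 0.747 ff 0.0
tray 4087 (array([425.6, 163. ]), array([173.6, 329.2]), 3.87)
bails in tray 2686 (array([432. , 167.1]), array([ 74.5, 200.6]), 2.93)
```

View pics/w10.png

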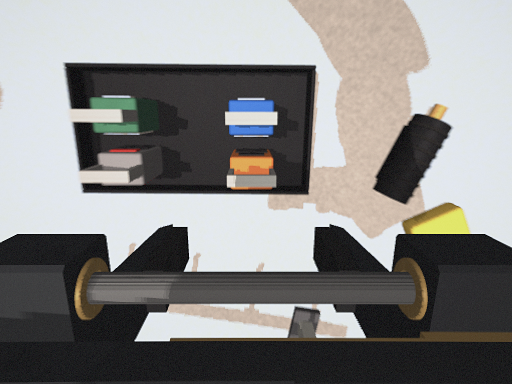

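All four modules stand in the tray: green, blue, grey, orange. Next: back to the discharge switch.

Call:
{"fn": "step_arm", "kwargs": {
  "increments": [
    [[0.2,-1.2,1],[0,0,-5]],
    [[0.3,-2.5,1],[0,0,-6]],
    [[0.3,-3.8,0],[0,0,-6]],
    [[0.3,-4,0],[0,0,-6]],
    [[0.3,-4,0],[0,0,-6]],
    [[0.3,-4,0],[0,0,-6]],
    [[0.3,-4,0],[0,0,-6]],
    [[0.3,-4,0],[0,0,-6]],
    [[0.3,-4,0],[0,0,-6]],
    [[0.3,-4,0],[0,0,-6]]
  ],
  "fingers": 0.36,
  "grip_force": 30
}}

```text
clock: 45.2
tool_pos: [0.487, -0.1125, 0.2979]
eef_rot: [0.464, 0.886, 0.0, 0.0]
contact_force: [1.1, -0.1, -1.0]
opening: 0.361
finger_force: 0.0
```

Call:
{"fn": "step_arm", "kwargs": {
  "increments": [
    [[0.3,-4,0],[0,0,-6]],
    [[0.3,-4,0],[0,0,-6]],
    [[0.3,-4,0],[0,0,-6]],
    [[0.3,-4,0],[0,0,-6]],
    [[0.3,-4,0],[0,0,-6]],
    [[0.3,-3,0],[0,0,-6]],
    [[0.2,-1.3,0],[0,0,-6]],
    [[0,0,0],[0,0,-2.3]],
    [[0,0,0],[0,0,0]],
    [[0,0,0],[0,0,0]]
  ]
}}

```text
clock: 46.2
tool_pos: [0.5072, -0.3534, 0.2976]
eef_rot: [0.762, 0.647, 0.0, -0.0]
contact_force: [0.5, 1.2, 0.4]
opening: 0.361
finger_force: 0.0
```

```bash
python3 - <<'E'
from meas import *
st()
c,im,d=shot('wrist');W=cloud(c,d);cv2.imwrite('pics/w11.png',im[...,::-1]);knob(W,im,'red');knob(W,im,'blk');st()
E
```

```text
t 46.2 tcp [ 507.2 -353.4  297.6] closing yaw -9.3 z [-0.     0.001 -1.   ] q [ 0.28  0.66  0.47  1.53 -0.32  1.03  0.67] F [0.5 1.2 0.4] open 0.361 ff 0.0
red 1283 [ 530.8 -215.8] wing yaw 80.8 [ 6.2 17.6] (array([ 530.4, -218.4]), array([71.4, 28.6]), 80.9)
blk 932 [ 509.3 -349.8] wing yaw 81.1 [ 6.1 18.1] (array([ 508.7, -353.5]), array([75. , 28.6]), 81.17)
t 46.25 tcp [ 507.3 -353.3  297.7] closing yaw -9.3 z [ 0.     0.001 -1.   ] q [ 0.28  0.66  0.47  1.53 -0.32  1.03  0.67] F [ 1.4 -0.3  0.6] open 0.358 ff 0.0
```

Call:
{"fn": "step_arm", "kwargs": {
  "increments": [
    [[0.1,0,-1.5],[0,0,0]],
    [[0,0,-3],[0,0,0]],
    [[0,0,-3.5],[0,0,0]],
    [[0,0,-3.5],[0,0,0]],
    [[0,0,-3.5],[0,0,0]],
    [[0,0,-3],[0,0,0]],
    [[0,0,-2.2],[0,0,0]],
    [[0,0,-1.6],[0,0,0]],
    [[0,0,0],[0,0,0]],
    [[0,0,0],[0,0,0]]
  ]
}}

```text
clock: 47.25
tool_pos: [0.5087, -0.3538, 0.0805]
eef_rot: [0.762, 0.647, 0.0, 0.0]
contact_force: [-0.5, 1.1, 3.4]
opening: 0.36
finger_force: 1.7
```

Call:
{"fn": "step_arm", "kwargs": {
  "increments": [
    [[0,0,0],[0,0,0]],
    [[0,0,0],[0,0,0]],
    [[0,0,0],[0,0,0]],
    [[0,0,0],[0,0,0]],
    [[0,0,0],[0,0,0]],
    [[0,0,0],[0,0,0]],
    [[0,0,0],[0,0,0]],
    [[0,0,0],[0,0,3]],
    [[0,0,0],[0,0,6]],
    [[0,0,0],[0,0,6]]
  ],
  "fingers": 0
}}

```text
clock: 48.25
tool_pos: [0.5082, -0.3543, 0.0805]
eef_rot: [0.67, 0.742, -0.0, 0.0]
contact_force: [-1.6, -0.4, 5.3]
opening: 0.155
finger_force: 32.4
```

Call:
{"fn": "step_arm", "kwargs": {
  "increments": [
    [[0,0,0],[0,0,7]],
    [[0,0,0],[0,0,7]],
    [[0,0,0],[0,0,7]],
    [[0,0,0],[0,0,7]],
    [[0,0,0],[0,0,7]],
    [[0,0,0],[0,0,7]],
    [[0,0,0],[0,0,7]],
    [[0,0,0],[0,0,7]],
    [[0,0,0],[0,0,7]],
    [[0,0,0],[0,0,6]]
  ]
}}

```text
clock: 49.25
tool_pos: [0.5086, -0.3539, 0.0805]
eef_rot: [0.132, 0.991, -0.0, 0.0]
contact_force: [-1.3, 1.7, 5.4]
opening: 0.159
finger_force: 32.4
```

Call:
{"fn": "step_arm", "kwargs": {
  "increments": [
    [[0,0,0],[0,0,4]],
    [[0,0,0],[0,0,3]],
    [[0,0,0],[0,0,1.5]],
    [[0,0,0],[0,0,0]],
    [[0,0,0],[0,0,0]],
    [[0,0,0],[0,0,0]],
    [[0,0,0],[0,0,0]],
    [[0,0,0],[0,0,0]],
    [[0,0,0],[0,0,0]],
    [[0,0,0],[0,0,0]]
  ]
}}

```text
clock: 50.25
tool_pos: [0.5086, -0.3539, 0.0805]
eef_rot: [0.061, 0.998, 0.0, 0.0]
contact_force: [-0.6, 2.1, 6.0]
opening: 0.152
finger_force: 32.5
```

```bash
python3 -c "
from meas import *
st();print(r.get_state()['moment'])"
```

```text
t 50.25 tcp [ 508.6 -353.9   80.5] closing yaw 83.0 z [ 0.001  0.    -1.   ] q [ 0.59  0.89 -0.09  1.7   0.14  0.56  1.86] F [-0.6  2.1  6. ] open 0.152 ff 32.5
[ 0.32905179  0.21723697 -0.60969098]
```

Call:
{"fn": "step_arm", "kwargs": {
  "increments": [
    [[0,0,0],[0,0,-2]],
    [[0,0,0],[0,0,0]],
    [[0,0,0],[0,0,0]],
    [[0,0,0],[0,0,0]],
    [[0,0,0],[0,0,0]],
    [[0,0,1],[0,0,0]],
    [[0,0,3],[0,0,0]],
    [[0,0,4],[0,0,0]],
    [[0,0,4],[0,0,0]],
    [[0,0,4],[0,0,0]]
  ],
  "fingers": 0.36
}}

```text
clock: 51.25
tool_pos: [0.5079, -0.3529, 0.2412]
eef_rot: [0.077, 0.997, 0.001, -0.001]
contact_force: [0.3, -1.4, 0.0]
opening: 0.362
finger_force: 0.0
```

Call:
{"fn": "step_arm", "kwargs": {
  "increments": [
    [[0,0,2],[0,0,0]],
    [[0,0,2],[0,0,0]],
    [[0,0,1],[0,0,0]],
    [[0,0,0],[0,0,0]],
    [[0,0,0],[0,0,0]],
    [[0,0,0],[0,0,0]],
    [[0,0,0],[0,0,0]],
    [[0,0,0],[0,0,0]],
    [[0,0,0],[0,0,0]],
    [[0,0,0],[0,0,0]]
  ]
}}

```text
clock: 52.25
tool_pos: [0.5082, -0.3539, 0.2896]
eef_rot: [0.078, 0.997, 0.0, -0.0]
contact_force: [-0.6, -0.5, 0.7]
opening: 0.359
finger_force: 0.0
```

```bash
python3 - <<'E'
from meas import *
st()
c,im,d=shot('wrist');W=cloud(c,d);knob(W,im,'red');knob(W,im,'blk')
c,im2,d=shot('side');chk('top')
cv2.imwrite('pics/f.png',np.hstack([im,im2])[...,::-1]);a=cv2.imread('pics/f.png');cv2.imwrite('pics/fin.png',cv2.resize(a,(800,300)))
E
```

```text
t 52.25 tcp [ 508.2 -353.9  289.6] closing yaw 81.1 z [-0.  0. -1.] q [ 0.6   0.62 -0.11  1.52  0.08  1.    1.88] F [-0.6 -0.5  0.7] open 0.359 ff 0.0
red 1068 [ 529.6 -215.9] wing yaw 80.6 [ 6.  19.2] (array([ 530.4, -216.6]), array([73.8, 28.7]), 67.07)
blk 989 [ 504.8 -353.1] wing yaw -9.5 [ 6.1 18. ] (array([ 508.1, -353.8]), array([73.9, 28.9]), 4.22)
tray 736 (array([359.1, 139. ]), array([143.3, 350.6]), 29.75)
bails in tray 378 (array([433.1, 166.8]), array([ 74.2, 198. ]), 3.26)
```

View pics/fin.png

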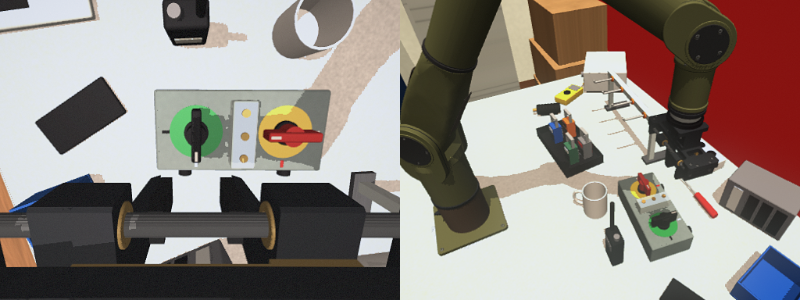

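The isolator is across (80.6°, off) and the discharge switch is along the box (-9.5°, open). All four loads are in the tray, the rack is empty, and the mug and radio are standing.

```bash
python3 -c "
from plant import r
print(r.finish_job())"
```

```text
the job is handed in; nothing more can be done
None
```

The job is handed in: isolator off, all four load modules standing in the tray, discharge switch back at open, and the mug and radio still standing; no verdict was returned.

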